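Close and lock the food chopper

TASK

Close the little food chopper so that it is safe to run: turn the grey lock ring round its rim back to the open padlock mark, set the lid on with its three tongues down in the rim's pockets, then turn the ring clockwise (seen from above) until its pointer stands at the closed padlock mark. Leave the chopper shut and locked, with the mug, the egg timer and the black-capped spice jar still where they stood.

Things in the scene. Friction and masses are not known exactly. Their poses are not given: they have to be found in the camera images.
- chopper: small food chopper, fixed to the worktop: white round motor base (134 mm wide, 60 mm high), clear bowl, white rim flange with its flat top 150 mm above the worktop. Origin: centre of its underside; z up; -x is its front (padlock marks), +x the bowl's handle (reaches 98 mm from the axis, up to 138 mm high)
- mouth (a point): centre of the bowl's mouth (92 mm wide), at the height of the rim top (150 mm). Axes as the chopper's. On the rim top low posts (5 mm high) form three pockets for the lid's tongues, centred at 0, 120 and 240 degrees about z from the chopper's +x; a tongue has 6 degrees of play either way in its pocket
- lock_ring (a joint): angle (rad) of the grey captive lock ring on the rim: 0 = open (pointer at the open padlock), grows clockwise seen from above; 1.047 = locked (pointer at the closed padlock); stops at 0 and 1.075. Stiff (friction about 0.2 N m), stays where it is left. Its lugs block the lid unless it stands within 0.3 rad of open; locked, they lie over the lid's tongues
- ear_a (a point): top of one of the ring's two upright ears, 84 mm from the ring's axis; moves with the ring. Each ear is a radial tab 10 mm thick (along the turning direction), from 69 to 97 mm from the axis and from 1 to 30 mm above the rim top; pinch it from above or push it sideways. Beneath it is free space down to the base, but for the end of the front plate (see open_mark), which ear_a comes near when open
- ear_b (a point): top of the opposite ear, same shape
- pointer (a point): black pointer line on the ring's outer edge, 71 mm from the axis. The ring is 133 mm wide outside, 123 mm inside, its top 13.5 mm above the rim top. Three inward lugs, each 32 degrees long, reach in to 53 mm from the axis, underside 7.8 mm above the rim top; when open they are centred at 60, 180 and 300 degrees from the chopper's +x, between the pockets
- open_mark (a point): open padlock mark on the chopper's front plate, 72 mm from the axis, at 210 degrees from the chopper's +x. The plate spans 36 degrees either side of the front, out to 80 mm from the axis, its top 1.5 mm below the rim top
- locked_mark (a point): closed padlock mark on the front plate, 72 mm from the axis, at 150 degrees from the chopper's +x
- lid: loose white lid, 0.12 kg: spigot 86 mm wide, 8 mm deep (chamfered), below a plate 100 mm wide, 6 mm thick, with three tongues level with the plate, 28 degrees long, reaching 58.5 mm from the axis, at 0, 120 and 240 degrees from the lid's +x. Origin: centre of the spigot's underside, z up. It starts flat on the worktop. Seated, its origin is 142 mm above the worktop
- fin (a point): middle of the top edge of the lid's upright grip fin: 58 mm long (along the lid's x), 14 mm thick, from 14 to 47 mm above the lid's origin. The lid fits the rim equally in three turns 120 degrees apart, with 3 mm of play all round
- mug: white dotted mug with handle, 82 mm wide, 91 mm high, bystander; origin: middle of its underside
- timer: egg timer, round, 62 mm wide and high, bystander; origin: centre of its underside
- salt_pot: spice jar with black cap, 41 mm wide, 105 mm high, bystander; origin: centre of its underside

How it is judged:
By the outcome, as a careful person would: the job done as asked, in the order asked, and still so for the second after the job is handed in, with the robot touching nothing.
It also fails if it takes over 69 s, if anything falls off the work surface, if the arm or the gripper's body presses on something with over 40 N, if the wrist force passes 120 N, or if a joint passes its speed limit or range.

ROBOT

A 6-joint arm with a two-finger parallel gripper is mounted at the origin on a cart in front of the work surface, level with it; the furniture and walls round the work are solid. World frame = base frame: x ahead of the robot, y to its left, z up, the work surface at z = 0. Lengths are in m, angles in rad, forces in N, time in s.
With the tool pointing down it reaches from about 0.3 to 0.875 m from the base axis. Payload 6.4 kg.
Tool frame: the origin (TCP) lies between the finger pads; the fingertips stand 8 mm ahead of it and the grasp point (between the pads) lies 11 mm behind it (ctrl.finger_overhang is the distance from the TCP to the fingertips, in m); z points along the fingers, y is the line along which they close (so a half turn about z gives the same grasp; the last joint's range is limited). The gripper opens to 85 mm and grips with 20 to 120 N. Pads are 22 mm wide; open, the fingers measure 114 mm over their backs; the gripper's body (76 mm by 85 mm) begins 54 mm behind the grasp point. The pads swing forward as they close: fully open they stand 13 mm farther back than shut.
Start: joints at [-1.428, 0.181, 1.607, -0, 1.354, -0.206], TCP at [0.197, -0.54, 0.239] pointing down, gripper open.
Joint ranges: [-2.99, 2.99], [-0.89, 2.07], [0.3, 2.58], [-1.14, 4.28], [0, 2.63], [-3.12, 3.12]. Speed limits (rad/s): [2.57, 2.57, 3.01, 3.14, 3.14, 3.14].

INTERFACE

Orientations are given as a unit quaternion [w, x, y, z].
In Python, from bench import ctrl, camera gives the robot as it stands.
- The arm moves only by the shell command python3 -m pendant 'ROWS' [OPENING]. ROWS is JSON, a list of rows, each a list of 6 numbers: the shift along the world's x, y, z normalised to -1 to 1, where 1 is 200 mm, then the turn, a rotation vector about the world's x, y, z normalised to -1 to 1, where 1 is pi/2 rad. In form: [[dx, dy, dz, rx, ry, rz], ...]. A call has exactly 10 rows; each row shifts and turns the commanded pose from where the row before left it; what a row does not reach is not made up. A row lasts 1/8 s, in which the tool goes at most 62.5 mm and 10.7 degrees, less where a joint would pass 70% of its speed; a pose out of reach is approached as far as the arm can. A call with a number of a shift or a turn outside -1 to 1 is refused whole. A call with a gripper value outside its range is refused whole. OPENING is the opening, from -1 (shut) to 1 (fully open), set as the call begins (- or left out, the last holds). The fingers move at their own pace and stop on an object; the grip force is fixed at half the most. Time passes only in rows, so rows that do not move let the fingers close, or fill a call up. It gives the time, the measured TCP pose, the force, the opening and the grip force at its end, in the units of the state.
- ctrl.get_obs(): the state, without advancing time (a new reading comes with each control period).
- camera(name): name is "scene" or "top" or "wrist"; returns a dict with "color" (400x640x3 uint8, blue, green, red), "fx", "fy", "cx", "cy" (pixels), "distortion" ([k1, k2, p1, p2, k3] as OpenCV has them; the pictures are not rectified), "xyz" and "rotation" of the camera in the world; the wrist camera has in their place "hand_eye" (4x4, takes a point from camera to tool coordinates, whose origin is the TCP and whose axes are the flange's). Camera axes: x right, y down, z forward; pixel columns grow to the right and rows downward; lengths in m; the calibration is good to about 2 mm. A picture is of the moment at which its call begins: read the wrist's pose just before it. There is no depth.
- ctrl.hand_in(): hands the job in; it is judged then, once.
The state is a dict: "time_s": time; "q": joint angles; "dq": joint speeds; "joint_efforts": joint torques, N m; "eef_pos": TCP position; "eef_rot": TCP orientation; "wrist_force": force on the tool from outside, world axes, zero at the start; "torque": the same for the moment, N m; "opening": opening from 0.0 (shut) to 1.0 (fully open); "grasp_force": force on a finger pad.
Only numpy, scipy, OpenCV 4.12 (cv2) and the standard library are available. Lean on these libraries where they do the work, as an engineer would, in place of code of your own. Each camera call takes 0.05 s, during which the arm holds its last target. There are 200 camera calls.

## Working session

There is one attempt and no reset: what is moved stays moved. The work goes in short steps, Python scripts to look and compute and a shell command to move; the robot and the scene stay as the last step left them, time stands still between calls to the robot, and variables do not carry over. Pictures are saved under pics/ and viewed, at most 10 in all, crops included, and the job is handed in when it is done.

```bash
ls; mkdir -p pics
python3 - <<'E'
from bench import ctrl,camera
import cv2,numpy as np
o=ctrl.get_obs(); print({k:np.round(v,3) for k,v in o.items()}, ctrl.finger_overhang)
for n in ["scene","top"]:
    c=camera(n); cv2.imwrite(f"pics/{n}0.png",c["color"]); print(n,{k:np.round(v,4).tolist() for k,v in c.items() if k!="color"})
E
```

```text
pics
{'time_s': np.float64(0.0), 'q': array([-1.428,  0.182,  1.608, -0.   ,  1.354, -0.206]), 'dq': array([-0.001,  0.001, -0.   ,  0.001,  0.001,  0.   ]), 'joint_efforts': array([-1.0000e-03, -4.4487e+01, -3.5133e+01, -0.0000e+00,  9.0000e-03,
        0.0000e+00]), 'eef_pos': array([ 0.196, -0.54 ,  0.238]), 'eef_rot': array([-0.001,  0.985,  0.174,  0.   ]), 'wrist_force': array([0.117, 0.557, 0.482]), 'torque': array([-0.031, -0.022, -0.012]), 'grasp_force': np.float64(0.0), 'opening': np.float64(1.001)} 0.008
scene {'fx': 459.0582, 'fy': 459.0582, 'cx': 321.4432, 'cy': 200.6781, 'distortion': [-0.0299, 0.0, 0.0, 0.0, 0.0], 'xyz': [0.0508, 1.1209, 0.7371], 'rotation': [0.106, -0.1888, 0.8282, -0.517]}
top {'fx': 488.3125, 'fy': 488.3125, 'cx': 315.2844, 'cy': 200.3588, 'distortion': [0.0029, 0.0, 0.0, 0.0, 0.0], 'xyz': [0.3459, 0.0519, 1.3549], 'rotation': [-0.049, 0.7142, -0.6934, 0.0816]}
```

View pics/scene0.png

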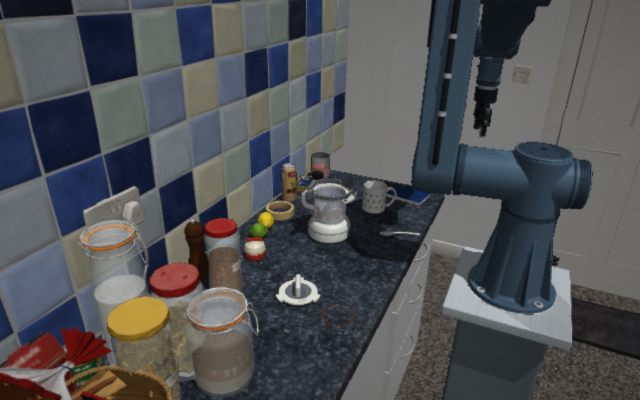

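View pics/top0.png

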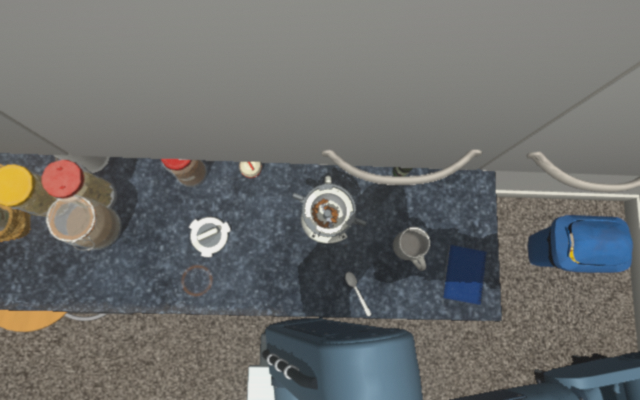

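The scene view shows the chopper (330,210) with its two ears, the lid (298,292) and the mug (377,197). In the top view the chopper's mouth is near (327,212), the lid near (209,236), the mug at (412,243), the timer at (250,168), and the jar is probably near (401,168).

```bash
cat > h.py <<'E'
import numpy as np,cv2
from bench import ctrl,camera
from scipy.spatial.transform import Rotation as R
def rot(q): return R.from_quat(q,scalar_first=True).as_matrix()
def pose(c,o=None):
    if "xyz" in c: return rot(c["rotation"]) if np.shape(c["rotation"])==(4,) else np.array(c["rotation"]),np.array(c["xyz"])
    H=np.array(c["hand_eye"]); T=rot(o["eef_rot"]); return T@H[:3,:3],T@H[:3,3]+o["eef_pos"]
def K(c): return np.array([[c["fx"],0,c["cx"]],[0,c["fy"],c["cy"]],[0,0,1]])
def ray(c,uv,z,o=None):
    Rm,t=pose(c,o); p=cv2.undistortPoints(np.array(uv,float).reshape(-1,1,2),K(c),np.array(c["distortion"])).reshape(-1,2)
    d=np.c_[p,np.ones(len(p))]@Rm.T; return t+d*((z-t[2])/d[:,2])[:,None]
def proj(c,P,o=None):
    Rm,t=pose(c,o); return cv2.projectPoints((np.atleast_2d(P)-t)@Rm,np.zeros(3),np.zeros(3),K(c),np.array(c["distortion"]))[0].reshape(-1,2)
E
python3 - <<'E'
from h import *
c=camera("top")
print("chopper rim z.15",ray(c,[[327,212]],.15)); print("lid z.014",ray(c,[[209,236]],.014)); print("mug",ray(c,[[412,243]],.091),"timer",ray(c,[[250,168]],.06),"jar",ray(c,[[401,168]],.105))
im=c["color"]; 
a=cv2.resize(im[160:270,280:390],(500,500),interpolation=cv2.INTER_CUBIC);b=cv2.resize(im[205:265,180:240],(300,500)[:1]*2,interpolation=cv2.INTER_CUBIC)
out=np.zeros((500,800,3),np.uint8);out[:,:500]=a;out[:300,500:]=b;cv2.imwrite("pics/crop.png",out)
E
```

```text
chopper rim z.15 [[ 0.54356159 -0.03122605  0.15      ]]
lid z.014 [[0.48892872 0.28071908 0.014     ]]
mug [[ 0.47838073 -0.25998025  0.091     ]] timer [[0.67243887 0.17458201 0.06      ]] jar [[ 0.67605808 -0.22927152  0.105     ]]
```

View pics/crop.png

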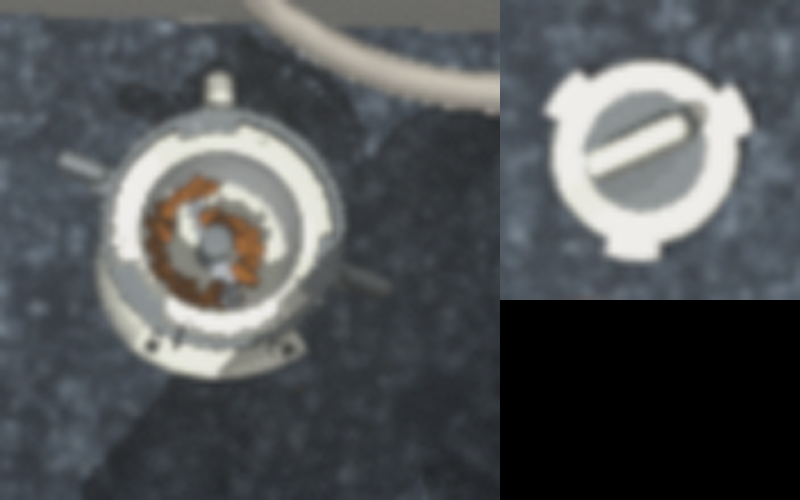

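Run:
```python
from h import *
c=camera("top"); print(pose(c)[0].round(2).tolist())
s=110/500; px=lambda u,v:[280+(u+.5)*s-.5,160+(v+.5)*s-.5]
pl=lambda u,v:[180+(u-500+.5)*.2-.5,205+(v+.5)*.2-.5]
m=ray(c,[px(153,345),px(288,348)],.1485);h=ray(c,[px(219,85)],.138)[0]
e=ray(c,[px(63,160),px(388,287)],.18); e2=ray(c,[px(108,180),px(342,270)],.18);r=ray(c,[px(217,236)],.15)[0]
pt=ray(c,[px(180,337)],.158)[0]
print("marks",m,np.linalg.norm(m[0]-m[1]),"handle",h,"ears out",e,np.linalg.norm(e[0]-e[1]),"ears in",e2,"mouth",r,"ptr",pt)
mm=m.mean(0); d=m[0]-m[1]; # locked-open : +y chopper
yaw=np.arctan2(-d[0],d[1]); C=mm[:2]+.0624*np.array([np.cos(yaw),np.sin(yaw)])
print("yaw",np.degrees(yaw),"C",C, "from ears",(e[0]+e[1])/2)
for n,p in [("h",h),("eL",e[0]),("eR",e[1]),("ptr",pt)]:
    q=p[:2]-C; print(n,np.degrees(np.arctan2(q[1],q[0])-yaw)%360,np.hypot(*q))
f=ray(c,[pl(592,163),pl(685,122)],.047); print("fin",f,f.mean(0),np.linalg.norm(f[0]-f[1]),np.degrees(np.arctan2(*(f[0]-f[1])[1::-1])))
t=ray(c,[pl(571,95),pl(739,112),pl(633,250)],.014); print(t,t.mean(0))
for q in t-t.mean(0): print(np.degrees(np.arctan2(q[1],q[0])),np.hypot(*q[:2]))
```

```text
[[0.02, -0.98, 0.18], [-1.0, -0.03, -0.04], [0.05, -0.18, -0.98]]
marks [[ 0.48359692  0.00159643  0.1485    ]
 [ 0.48420588 -0.07240554  0.1485    ]] 0.07400446805299513 handle [ 0.63301831 -0.03228031  0.138     ] ears out [[ 0.57857942  0.05402481  0.18      ]
 [ 0.51511925 -0.12258521  0.18      ]] 0.1876653731486642 ears in [[ 0.56844286  0.02945971  0.18      ]
 [ 0.52354489 -0.09766805  0.18      ]] mouth [ 0.54478273 -0.03207994  0.15      ] ptr [ 0.48731428 -0.01254953  0.158     ]
yaw 0.47146996743302927 C [ 0.54629929 -0.03489109] from ears [ 0.54684934 -0.0342802   0.18      ]
h 1.2529693660670853 0.08675831514915472
eL 69.57554801561314 0.09459409755014138
eR 249.95545998572976 0.09307230690626919
ptr 158.78351381112358 0.06307437662095658
fin [[0.48133424 0.30382606 0.047     ]
 [0.50475767 0.25619974 0.047     ]] [0.49304596 0.2800129  0.047     ] 0.05307469138239818 116.18874177898398
[[0.52169794 0.32411786 0.014     ]
 [0.51519195 0.23233831 0.014     ]
 [0.43819408 0.28496227 0.014     ]] [0.49169465 0.28047281 0.014     ]
55.493872223132314 0.05296307484585666
-63.980264879868585 0.05356354591035732
175.20330935289513 0.05368861207215425
```

```bash
python3 -m pendant '[[0.15,0.255,0.07,0,0,0.055],[0.15,0.255,0.07,0,0,0.055],[0.15,0.255,0.07,0,0,0.055],[0.15,0.255,0.07,0,0,0.055],[0.15,0.255,0.07,0,0,0.055],[0.15,0.255,0.07,0,0,0.055],[0.15,0.255,0.07,0,0,0.055],[0.15,0.255,0.07,0,0,0.055],[0.15,0.255,0.07,0,0,0.055],[0.15,0.255,0.07,0,0,0.055]]'
python3 - <<'E'
from h import *
o=ctrl.get_obs(); c=camera("wrist"); cv2.imwrite("pics/w1.png",c["color"]); print(np.round(c["hand_eye"],3).tolist(),c["fx"],o["eef_pos"],o["eef_rot"],o["q"]); np.save("w1.npy",dict(c=c,o=o),allow_pickle=True)
print(proj(c,[[.546,-.0345,.15],[.575,.045,.18],[.484,-.072,.1485]],o))
E
```

```text
time_s: 1.45
eef_pos: [0.4972, -0.0285, 0.3798]
eef_rot: [0.0, 0.821, 0.571, 0.0]
wrist_force: [0.3, -0.6, -0.2]
opening: 1.001
grasp_force: 0.0
[[-0.0, -0.945, -0.327, 0.082], [1.0, -0.0, -0.001, 0.001], [0.001, -0.327, 0.945, -0.135], [0.0, 0.0, 0.0, 1.0]] 333.4387191914743 [ 0.49716708 -0.02848212  0.37983995] [2.79067859e-04 8.20882465e-01 5.71097092e-01 1.08441983e-04] [-2.95932171e-01 -7.87364920e-02  1.59919246e+00 -1.75108472e-04
  1.62056401e+00  5.91719042e-02]
[[363.12618341 151.9274196 ]
 [370.2585237   68.3780005 ]
 [322.24567033 199.97971947]]
```

View pics/w1.png

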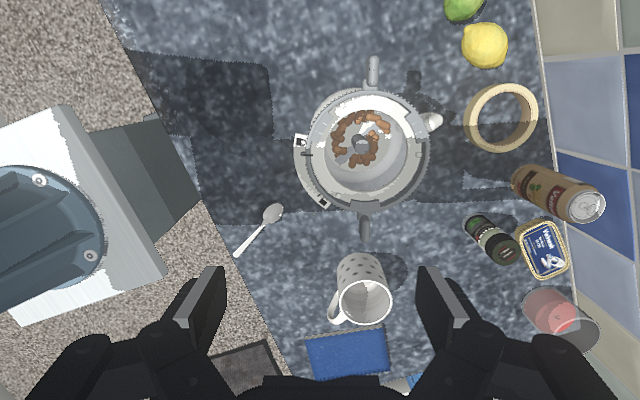

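The wrist view shows the chopper's mouth at (362,150), the ears at (373,70) and (365,228), the marks at (300,142) and (323,203), and a dark pointer near (308,153). I'll crop it to be sure of the pointer.

Run:
```python
import numpy as np,cv2
im=cv2.imread("pics/w1.png"); cv2.imwrite("pics/w1c.png",cv2.resize(im[50:250,270:450],None,fx=3,fy=3,interpolation=cv2.INTER_CUBIC))
```

```text
(no output)
```

View pics/w1c.png

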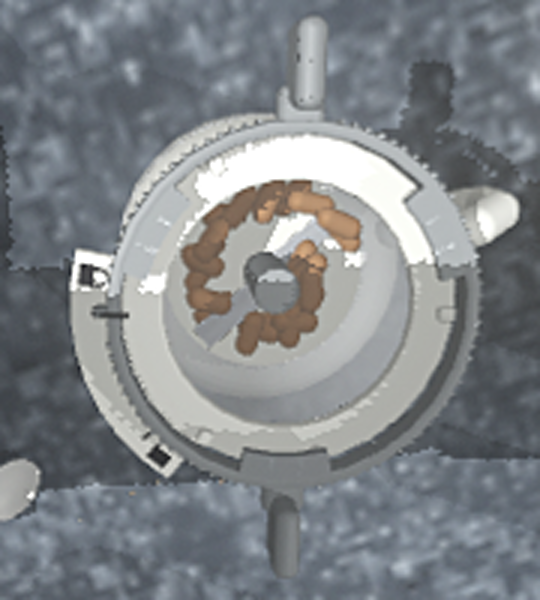

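Run:
```python
from h import *
d=np.load("w1.npy",allow_pickle=True).item(); c,o=d["c"],d["o"]
px=lambda *L:[[270+(u+.5)/3-.5,50+(v+.5)/3-.5] for u,v in L]
m=ray(c,px((92,274),(160,457)),.1485,o); print("marks",m,np.linalg.norm(m[0]-m[1]))
dd=m[0]-m[1]; yaw=np.arctan2(-dd[0],dd[1]); C=m.mean(0)[:2]+.0624*np.array([np.cos(yaw),np.sin(yaw)])
print("C",C,"yaw",np.degrees(yaw))
e=ray(c,px((314,20),(285,573)),.18,o); ei=ray(c,px((308,103),(285,505)),.18,o);print("ears",e,"mid",e.mean(0),np.linalg.norm(e[0]-e[1]))
L=ray(c,px((160,240),(440,225),(285,462)),.1635,o);h=ray(c,px((505,213)),.138,o);p=ray(c,px((110,313)),.158,o)
for n,P in [("m",m),("e",e),("ei",ei),("lug",L),("h",h),("ptr",p)]:
  for q in P[:,:2]-C: print(n,round(np.degrees(np.arctan2(q[1],q[0])-yaw)%360,1),round(np.hypot(*q),4))
```

```text
marks [[ 0.48522169  0.00065828  0.1485    ]
 [ 0.48395957 -0.07464915  0.1485    ]] 0.0753180041372742
C [ 0.54698187 -0.03804108] yaw -0.9601615671288766
ears [[ 0.5816544   0.05357051  0.18      ]
 [ 0.51528649 -0.12299503  0.18      ]] mid [ 0.54847045 -0.03471226  0.18      ] 0.18862685176151814
m 148.9 0.0729
m 211.1 0.0729
e 70.2 0.098
e 250.5 0.0907
ei 70.6 0.0738
ei 249.4 0.0635
lug 128.7 0.0549
lug 14.8 0.0605
lug 250.9 0.0529
h 4.3 0.0881
ptr 158.6 0.0646
```

The ring pointer stands at about 159° (ring angle about 0.9), the left ear is at 70° and the chopper centre is near (0.547, -0.035). Next I pinch the left ear.

```bash
python3 -m pendant '[[0.1,0.0925,-0.1,0,0,0],[0.1,0.0925,-0.1,0,0,0],[0.1,0.0925,-0.1,0,0,0],[0.1,0.0925,-0.1,0,0,0],[0,0,-0.17,0,0,0],[0,0,-0.17,0,0,0],[0,0,-0.17,0,0,0],[0,0,-0.17,0,0,0],[0,0,0,0,0,0],[0,0,0,0,0,0]]' && python3 -m pendant '[[0,0,0,0,0,0],[0,0,0,0,0,0],[0,0,0,0,0,0],[0,0,0,0,0,0],[0,0,0,0,0,0],[0,0,0,0,0,0],[0,0,0,0,0,0],[0,0,0,0,0,0],[0,0,0,0,0,0],[0,0,0,0,0,0]]' -1; python3 -c "
from h import *
o=ctrl.get_obs();c=camera('wrist');cv2.imwrite('pics/w2.png',c['color'])
a=np.radians(70); C=np.array([.547,-.0352]);p=o['eef_pos'][:2]-C
P=p
for i in range(9):
  t=np.radians(50/8*i);print(np.round((np.array([[np.cos(t),-np.sin(t)],[np.sin(t),np.cos(t)]])@p-P)/.2,3));P=np.array([[np.cos(t),-np.sin(t)],[np.sin(t),np.cos(t)]])@p
"
```

```text
time_s: 2.75
eef_pos: [0.5773, 0.0435, 0.1646]
eef_rot: [0.0, 0.822, 0.57, 0.001]
wrist_force: [-0.2, -0.2, 1.0]
opening: 1.002
grasp_force: 0.0
time_s: 4.0
eef_pos: [0.5767, 0.0436, 0.1637]
eef_rot: [0.0, 0.822, 0.57, 0.0]
wrist_force: [-0.7, 0.0, 5.0]
opening: 0.135
grasp_force: 58.8
[0. 0.]
[-0.044  0.014]
[-0.045  0.009]
[-0.046  0.004]
[-0.046 -0.001]
[-0.046 -0.006]
[-0.045 -0.011]
[-0.043 -0.016]
[-0.041 -0.02 ]
```

```bash
python3 -m pendant '[[-0.044,0.014,0,0,0,0.0695],[-0.045,0.009,0,0,0,0.0695],[-0.046,0.004,0,0,0,0.0695],[-0.046,-0.001,0,0,0,0.0695],[-0.046,-0.006,0,0,0,0.0695],[-0.045,-0.011,0,0,0,0.0695],[-0.043,-0.016,0,0,0,0.0695],[-0.041,-0.02,0,0,0,0.0695],[0,0,0,0,0,0],[0,0,0,0,0,0]]' ; python3 -c "
from h import *
o=ctrl.get_obs();print(o['torque'],o['wrist_force'],o['time_s']);c=camera('top');cv2.imwrite('pics/t2.png',cv2.resize(c['color'][150:270,270:400],None,fx=4,fy=4,interpolation=cv2.INTER_CUBIC))"
```

```text
time_s: 5.3
eef_pos: [0.5066, 0.0375, 0.1638]
eef_rot: [0.002, 0.504, 0.864, 0.0]
wrist_force: [4.6, -3.0, 2.5]
opening: 0.139
grasp_force: 58.7
[-0.54699269 -0.65974513  0.05744638] [ 4.55406986 -2.96128576  2.47593101] 5.3
```

```bash
python3 -m pendant '[[-0.009,-0.005,0,0,0,0.011],[-0.009,-0.005,0,0,0,0.011],[0,0,0,0,0,0],[0,0,0,0,0,0],[0,0,0,0,0,0],[0,0,0,0,0,0],[0,0,0,0,0,0],[0,0,0,0,0,0],[0,0,0,0,0,0],[0,0,0,0,0,0]]'
```

```text
time_s: 6.6
eef_pos: [0.5058, 0.037, 0.1641]
eef_rot: [0.004, 0.489, 0.872, 0.003]
wrist_force: [16.9, 4.4, -6.3]
opening: 0.138
grasp_force: 58.6
```

View pics/t2.png

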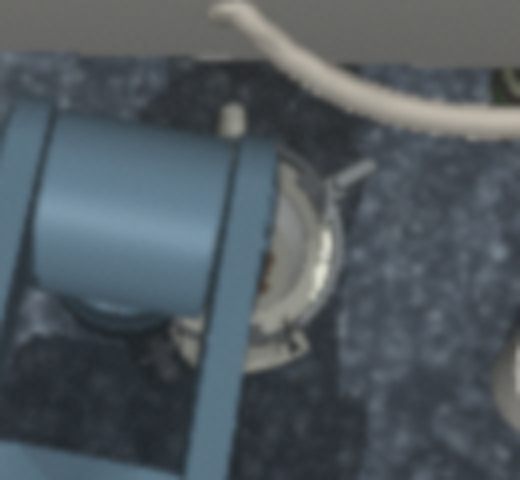

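```bash
python3 -m pendant '[[0,0,0,0,0,0],[0,0,0,0,0,0],[0,0,0,0,0,0],[0,0,0.2,0,0,0],[0,0,0.2,0,0,0],[0,0,0.2,0,0,0],[-0.01,0.3,0,0,0,-0.016],[-0.01,0.3,0,0,0,-0.016],[-0.01,0.3,0,0,0,-0.016],[-0.01,0.3,0,0,0,-0.016]]' 1
python3 - <<'E'
from h import *
o=ctrl.get_obs(); c=camera("wrist"); t=camera("top"); print(o["eef_pos"],o["eef_rot"]); np.save("w3.npy",dict(c=c,o=o,t=t),allow_pickle=True)
uv=proj(c,[[.4925,.2803,.03]],o)[0]; print(uv); 
x,y=np.clip(uv.astype(int)-[75,75],0,[490,250]); print(x,y)
a=cv2.resize(c["color"][y:y+150,x:x+150],(400,400),interpolation=cv2.INTER_CUBIC); b=cv2.resize(t["color"][160:260,280:380],(400,400),interpolation=cv2.INTER_CUBIC); cv2.imwrite("pics/w3.png",np.hstack([a,b]))
E
```

```text
time_s: 7.85
eef_pos: [0.4932, 0.2779, 0.2832]
eef_rot: [-0.0, 0.532, 0.847, -0.0]
wrist_force: [1.0, -0.3, -0.0]
opening: 0.997
grasp_force: 0.0
[0.4931721  0.27785566 0.28319123] [-3.07569312e-05  5.32376821e-01  8.46507454e-01 -2.24791698e-04]
[321.93704252 155.53911589]
246 80
```

View pics/w3.png

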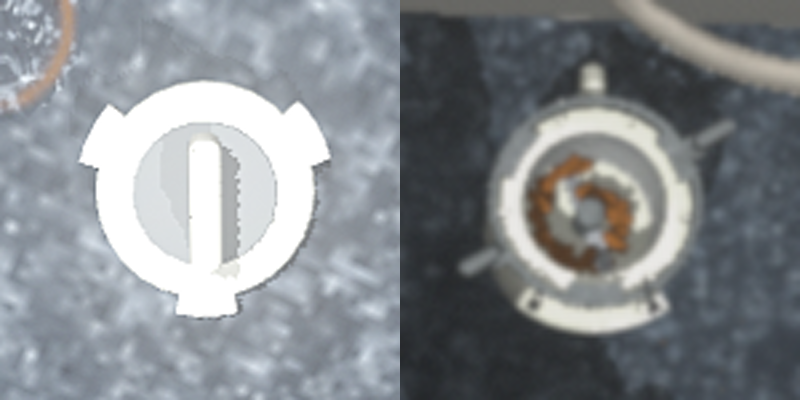

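The ring is open, with its pointer at the open mark (655,298). The lid's fin runs from (204,140) to (207,268) in the left crop.

Run:
```python
from h import *
d=np.load("w3.npy",allow_pickle=True).item(); c,o,t=d["c"],d["o"],d["t"]
px=lambda *L:[[246+(u+.5)*.375-.5,80+(v+.5)*.375-.5] for u,v in L]
py=lambda *L:[[280+(u-400+.5)*.25-.5,160+(v+.5)*.25-.5] for u,v in L]
T=ray(c,px((96,132),(312,132),(207,310)),.014,o); m=T.mean(0); print("tongues",T[:,:2],"C",m)
for q in T-m: print(np.degrees(np.arctan2(q[1],q[0])),np.hypot(*q[:2]))
f=ray(c,px((204,140),(207,268)),.047,o); print("fin",f,f.mean(0),np.degrees(np.arctan2(*(f[1]-f[0])[1::-1])),np.linalg.norm(f[1]-f[0]))
# plate edge left/right at z=.014
print("LR",ray(c,px((96,190),(317,190)),.014,o))
e=ray(t,py((733,126),(463,268)),.18); print("ears",e,e.mean(0),np.degrees(np.arctan2(*(e[1]-e[0])[1::-1])))
k=ray(t,py((532,303),(655,305)),.1485); print("marks",k,k.mean(0))
mm=ray(t,py((525,200),(663,200),(594,135),(594,273)),.15); print("mouth",mm)
```

```text
tongues [[0.43670472 0.28524781]
 [0.52406581 0.32719466]
 [0.51823383 0.23099448]] C [0.49300145 0.28114565 0.014     ]
175.83240952618092 0.056445993982986435
55.99665843607943 0.055547328633944834
-63.291823455969144 0.05614100802025724
fin [[0.47990503 0.30700419 0.047     ]
 [0.50489748 0.25812632 0.047     ]] [0.49240125 0.28256525 0.047     ] -62.91822878505697 0.05489689561787234
LR [[0.44713504 0.26118114 0.014     ]
 [0.53844907 0.30503401 0.014     ]]
ears [[ 0.59378931 -0.1168871   0.18      ]
 [ 0.50026478  0.04681403  0.18      ]] [ 0.54702704 -0.03503654  0.18      ] 119.73987384241155
marks [[ 0.48388428  0.00320691  0.1485    ]
 [ 0.4849736  -0.07340649  0.1485    ]] [ 0.48442894 -0.03509979  0.1485    ]
mouth [[ 0.5482507   0.00933208  0.15      ]
 [ 0.55112253 -0.07733802  0.15      ]
 [ 0.59123372 -0.03308915  0.15      ]
 [ 0.50363011 -0.03485694  0.15      ]]
```

```bash
python3 -m pendant '[[-0.002,0.016,-0.25,0,0,0.006],[0,0,-0.25,0,0,0],[0,0,-0.25,0,0,0],[0,0,-0.25,0,0,0],[0,0,-0.14,0,0,0],[0,0,-0.08,0,0,0],[0,0,-0.06,0,0,0],[0,0,0,0,0,0],[0,0,0,0,0,0],[0,0,0,0,0,0]]' && python3 -m pendant '[[0,0,0,0,0,0],[0,0,0,0,0,0],[0,0,0,0,0,0],[0,0,0,0,0,0],[0,0,0,0,0,0],[0,0,0,0,0,0],[0,0,0,0,0,0],[0,0,0,0,0,0],[0,0,0.1,0,0,0],[0,0,0.1,0,0,0]]' -1
```

```text
time_s: 9.2
eef_pos: [0.4941, 0.2797, 0.0284]
eef_rot: [0.001, 0.528, 0.849, 0.001]
wrist_force: [0.0, -0.0, -0.2]
opening: 1.002
grasp_force: 0.0
time_s: 10.45
eef_pos: [0.4929, 0.2793, 0.0682]
eef_rot: [-0.0, 0.528, 0.849, -0.0]
wrist_force: [0.3, -1.0, -0.7]
opening: 0.157
grasp_force: 58.5
```

```bash
python3 -m pendant '[[0,0,0.24,0,0,0],[0,0,0.24,0,0,0],[0,0,0.24,0,0,0],[0,0,0.24,0,0,0],[0.0442,-0.2635,0,0,0,-0.104],[0.0442,-0.2635,0,0,0,-0.104],[0.0442,-0.2635,0,0,0,-0.104],[0.0442,-0.2635,0,0,0,-0.104],[0.0442,-0.2635,0,0,0,-0.104],[0.0442,-0.2635,0,0,0,-0.104]]' && python3 -m pendant '[[0,0,0,0,0,0],[0,0,-0.06,0,0,0],[0,0,-0.06,0,0,0],[0,0,-0.06,0,0,0],[0,0,-0.06,0,0,0],[0,0,0,0,0,0],[0,0,0,0,0,0],[0,0,0,0,0,0],[0,0,0,0,0,0],[0,0,0,0,0,0]]'
python3 - <<'E'
from h import *
o=ctrl.get_obs(); c=camera("wrist"); s=camera("scene"); print(o["eef_pos"],2*np.degrees(np.arctan2(o["eef_rot"][2],o["eef_rot"][1]))-90); np.save("w4.npy",dict(c=c,o=o,s=s),allow_pickle=True)
print(proj(c,[[.547,-.035,.16]],o))
cv2.imwrite("pics/w4.png",c["color"])
E
```

```text
time_s: 11.7
eef_pos: [0.546, -0.0383, 0.2604]
eef_rot: [0.0, 0.867, 0.499, 0.0]
wrist_force: [0.6, 1.1, -1.2]
opening: 0.149
grasp_force: 58.6
time_s: 12.95
eef_pos: [0.5465, -0.0369, 0.2115]
eef_rot: [0.0, 0.865, 0.501, 0.0]
wrist_force: [-0.5, 0.7, -1.7]
opening: 0.151
grasp_force: 58.7
[ 0.546489   -0.03686613  0.21153589] -29.878614512472538
[[317.63899354 224.19159558]]
```

View pics/w4.png

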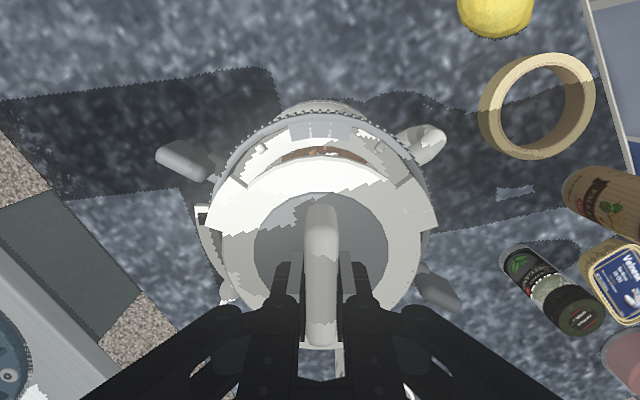

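The wrist view shows the lid held level over the chopper mouth, with its fin at (320,205)–(320,345) and its side tongues near (225,205) and (425,205).

Run:
```python
from h import *
d=np.load("w4.npy",allow_pickle=True).item(); c,o=d["c"],d["o"]
u=np.array([np.cos(np.pi/3),np.sin(np.pi/3)]);C=np.array([.547,-.035]);z0=.2115-.028
P=lambda r,z,a=60:np.r_[C+r*np.array([np.cos(np.radians(a)),np.sin(np.radians(a))]),z]
print("fin far/near top",proj(c,[P(.029,z0+.047),P(-.029,z0+.047)],o),"plate far",proj(c,[P(.05,z0+.014)],o),"tongue ends",proj(c,[P(.0585,z0+.014,a) for a in(14,-14,106,134)],o))
print("ring/rim far out",proj(c,[P(.0665,.1635)],o),"ears out",proj(c,[P(.097,.18,120),P(.097,.18,300)],o), "actual fin far pixel->", ray(c,[[321,205]],z0+.047,o),"plate",ray(c,[[321,158]],z0+.014,o),P(.05,0))
```

```text
fin far/near top [[315.84875332 227.68993863]
 [316.25569196 349.39366984]] plate far [[316.73503625 155.63140262]] tongue ends [[407.69009465 175.74785631]
 [432.41620778 224.54185005]
 [225.84902053 175.43615163]
 [201.33226858 224.15796242]]
ring/rim far out [[317.40708943 112.12912755]] ears out [[150.40239711 151.13126015]
 [457.70850842 312.31321423]] actual fin far pixel-> [[ 0.5677875  -0.00288493  0.2305    ]] plate [[0.57313469 0.00639079 0.1975    ]] [0.572      0.00830127 0.        ]
```

```bash
python3 -m pendant '[[0,0,-0.03,0,0,0],[0,0,-0.03,0,0,0],[0,0,-0.03,0,0,0],[0,0,-0.03,0,0,0],[0,0,-0.03,0,0,0],[0,0,-0.015,0,0,0],[0,0,-0.015,0,0,0],[0,0,-0.015,0,0,0],[0,0,0,0,0,0],[0,0,0,0,0,0]]'
```

```text
time_s: 14.3
eef_pos: [0.5465, -0.0368, 0.1724]
eef_rot: [0.0, 0.865, 0.501, 0.0]
wrist_force: [0.2, -0.3, -0.6]
opening: 0.155
grasp_force: 58.7
```

```bash
python3 -m pendant '[[0,0,-0.01,0,0,0],[0,0,-0.005,0,0,0],[0,0,-0.003,0,0,0],[0,0,0,0,0,0],[0,0,0,0,0,0],[0,0,0,0,0,0],[0,0,0,0,0,0],[0,0,0,0,0,0],[0,0,0,0,0,0],[0,0,0,0,0,0]]'
```

```text
time_s: 15.55
eef_pos: [0.5464, -0.0368, 0.1694]
eef_rot: [0.0, 0.865, 0.501, 0.0]
wrist_force: [-3.5, 0.1, 4.2]
opening: 0.15
grasp_force: 59.6
```

```bash
python3 -m pendant '[[0,0,0,0,0,0],[0,0,0,0,0,0],[0,0,0,0,0,0],[0,0,0.1,0,0,0],[0,0,0.2,0,0,0],[0,0,0.2,0,0,0],[-0.0525,0.094,0,0,0,0.111],[-0.0525,0.094,0,0,0,0.111],[-0.0525,0.094,0,0,0,0.111],[-0.0525,0.094,0,0,0,0.111]]' 1 && python3 -m pendant '[[0,0,0,0,0,0.111],[0,0,0,0,0,0.111],[0,0,0,0,0,0],[0,0,0,0,0,0],[0,0,0,0,0,0],[0,0,0,0,0,0],[0,0,0,0,0,0],[0,0,0,0,0,0],[0,0,0,0,0,0],[0,0,0,0,0,0]]'
python3 - <<'E'
from h import *
o=ctrl.get_obs(); c=camera("wrist"); print(o["eef_pos"],2*np.degrees(np.arctan2(o["eef_rot"][2],o["eef_rot"][1]))-90); np.save("w5.npy",dict(c=c,o=o),allow_pickle=True)
print(proj(c,[[.547,-.035,.16]],o)); cv2.imwrite("pics/w5.png",c["color"])
E
```

```text
time_s: 16.8
eef_pos: [0.504, 0.039, 0.2686]
eef_rot: [0.0, 0.64, 0.768, 0.0]
wrist_force: [-0.4, 0.5, -0.3]
opening: 1.001
grasp_force: 0.0
time_s: 18.05
eef_pos: [0.5044, 0.0384, 0.2687]
eef_rot: [0.0, 0.5, 0.866, -0.0]
wrist_force: [0.3, -0.5, -0.3]
opening: 1.001
grasp_force: 0.0
[0.50437681 0.03841706 0.26868738] 30.06241617636374
[[321.99265584 290.79706918]]
```

View pics/w5.png

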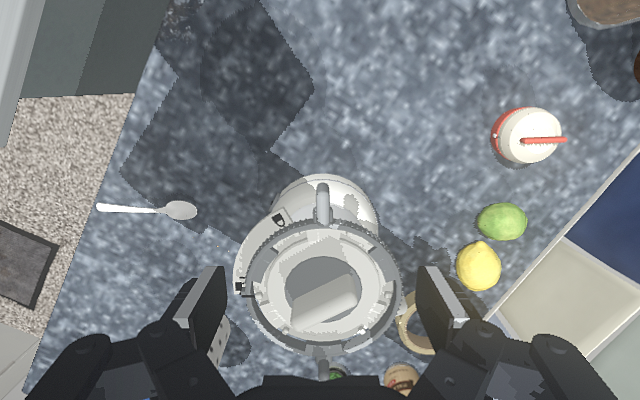

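The lid sits inside the ring with its tongues in the pockets, and the pointer is at the open mark (238,285). I grip the ear again and turn the ring clockwise.

```bash
python3 -m pendant '[[0,0,-0.15,0,0,0],[0,0,-0.15,0,0,0],[0,0,-0.13,0,0,0],[0,0,-0.06,0,0,0],[0,0,-0.035,0,0,0],[0,0,0,0,0,0],[0,0,0,0,0,0],[0,0,0,0,0,0],[0,0,0,0,0,0],[0,0,0,0,0,0]]' && python3 -m pendant '[[0,0,0,0,0,0],[0,0,0,0,0,0],[0,0,0,0,0,0],[0,0,0,0,0,0],[0,0,0,0,0,0],[0,0,0,0,0,0],[0,0,0,0,0,0],[0,0,0,0,0,0],[0,0,0,0,0,0],[0,0,0,0,0,0]]' -1; python3 -c "
from h import *
o=ctrl.get_obs();C=np.array([.547,-.0352]);p=o['eef_pos'][:2]-C;print(p,np.hypot(*p),np.degrees(np.arctan2(p[1],p[0])))
P=p
for i in range(1,11):
  t=np.radians(-60.5/10*i);n=np.array([[np.cos(t),-np.sin(t)],[np.sin(t),np.cos(t)]])@p;print(np.round((n-P)/.2,3));P=n
"
```

```text
time_s: 19.35
eef_pos: [0.5045, 0.0384, 0.1639]
eef_rot: [0.0, 0.5, 0.866, 0.0]
wrist_force: [-0.4, -0.6, 0.0]
opening: 1.002
grasp_force: 0.0
time_s: 20.6
eef_pos: [0.5055, 0.039, 0.1641]
eef_rot: [0.001, 0.5, 0.866, 0.001]
wrist_force: [3.8, 3.7, -0.6]
opening: 0.121
grasp_force: 58.6
[-0.04151126  0.07418995] 0.08501373025724208 119.22817910874143
[0.04 0.02]
[0.042 0.015]
[0.044 0.011]
[0.044 0.006]
[0.045 0.002]
[ 0.045 -0.003]
[ 0.044 -0.008]
[ 0.043 -0.012]
[ 0.042 -0.017]
[ 0.04  -0.021]
```

```bash
python3 -m pendant '[[0.04,0.02,0,0,0,-0.0672],[0.042,0.015,0,0,0,-0.0672],[0.044,0.011,0,0,0,-0.0672],[0.044,0.006,0,0,0,-0.0672],[0.045,0.002,0,0,0,-0.0672],[0.045,-0.003,0,0,0,-0.0672],[0.044,-0.008,0,0,0,-0.0672],[0.043,-0.012,0,0,0,-0.0672],[0.042,-0.017,0,0,0,-0.0672],[0.04,-0.021,0,0,0,-0.0672]]' && python3 -m pendant '[[0,0,0,0,0,0],[0,0,0,0,0,0],[0,0,0,0,0,0],[0,0,0,0,0,0],[0,0,0,0,0,0],[0,0,0,0,0,0],[0,0,0,0,0,0],[0,0,0,0,0,0],[0,0,0,0,0,0],[0,0,0,0,0,0]]'; python3 -c "
from h import *
o=ctrl.get_obs();p=o['eef_pos'][:2]-np.array([.547,-.0352]);print(np.hypot(*p),np.degrees(np.arctan2(p[1],p[0])),2*np.degrees(np.arctan2(o['eef_rot'][2],o['eef_rot'][1]))-90)"
```

```text
time_s: 21.85
eef_pos: [0.5906, 0.039, 0.1641]
eef_rot: [-0.001, 0.869, 0.496, 0.001]
wrist_force: [1.0, 6.2, 2.0]
opening: 0.118
grasp_force: 61.0
time_s: 23.1
eef_pos: [0.5914, 0.0385, 0.1642]
eef_rot: [-0.0, 0.868, 0.497, 0.002]
wrist_force: [3.5, 6.4, -0.7]
opening: 0.117
grasp_force: 60.4
0.0860660192130736 58.95222431192394 -30.40226577689691
```

```bash
python3 -m pendant '[[0,0,0,0,0,0],[0,0,0,0,0,0],[0,0,0,0,0,0],[0,0,0.1,0,0,0],[0,0,0.25,0,0,0],[0,0,0.25,0,0,0],[-0.15,-0.11,0.25,0,0,0],[-0.15,-0.11,0.1,0,0,0],[-0.15,-0.11,0,0,0,0],[0,0,0,0,0,0]]' 1
python3 - <<'E'
from h import *
o=ctrl.get_obs(); c=camera("wrist"); t=camera("top"); np.save("w6.npy",dict(c=c,o=o,t=t),allow_pickle=True)
uv=proj(c,[[.547,-.035,.16]],o)[0];print(uv); x,y=np.clip(uv.astype(int)-[95,95],0,[450,210]); print(x,y)
cv2.imwrite("pics/w6.png",cv2.resize(c["color"][y:y+190,x:x+190],(590,590),interpolation=cv2.INTER_CUBIC)); cv2.imwrite("pics/t6.png",t["color"])
E
```

```text
time_s: 24.35
eef_pos: [0.499, -0.0302, 0.3544]
eef_rot: [0.001, 0.868, 0.496, 0.0]
wrist_force: [1.0, -0.0, 0.7]
opening: 0.996
grasp_force: 0.0
[363.16400387 150.0631531 ]
268 55
```

View pics/w6.png

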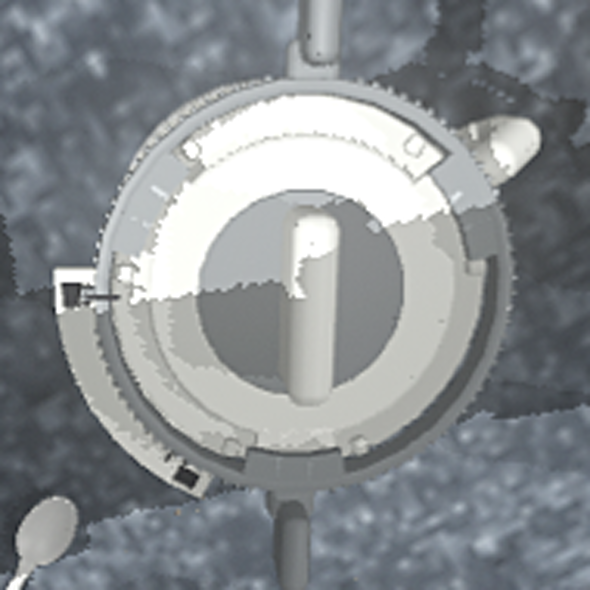

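The pointer at (100,297) stands beside the closed padlock (72,294), and the lugs lie over the tongues. I check the angle in numbers and compare the bystanders with the first top view.

Run:
```python
from h import *
d=np.load("w6.npy",allow_pickle=True).item(); c,o=d["c"],d["o"]
k=190/590; px=lambda *L:[[268+(u+.5)*k-.5,55+(v+.5)*k-.5] for u,v in L]
m=ray(c,px((72,294),(187,475)),.1485,o); p=ray(c,px((90,297),(118,297)),.1575,o)
dd=m[0]-m[1]; yaw=np.arctan2(-dd[0],dd[1]); C=m.mean(0)[:2]+.0624*np.array([np.cos(yaw),np.sin(yaw)]); print(C,np.degrees(yaw))
e=ray(c,px((320,10),(292,585)),.18,o)
for q in np.vstack([m,p,e])[:,:2]-C: print(round(np.degrees(np.arctan2(q[1],q[0]))%360,1),round(np.hypot(*q),4))
a=cv2.imread("pics/top0.png");b=d["t"]["color"]
for n,(x,y) in dict(mug=(412,243),timer=(250,168),jar=(401,168)).items():
  s=np.s_[y-18:y+25,x-22:x+24]; g=lambda i:np.float32(cv2.cvtColor(i[s],6)); print(n,cv2.phaseCorrelate(g(a),g(b)),np.abs(g(a)-g(b)).mean())
```

```text
[ 0.54611837 -0.03595495] 0.47107414357002886
149.5 0.0728
211.4 0.0728
148.9 0.0662
148.9 0.0571
58.9 0.0845
239.5 0.0914
mug ((-0.06390598268831127, 0.5315903274910312), 0.8107183297475179) 30.709808
timer ((0.011090375773640915, 0.510810124142278), 1.0034837555002283) 6.219919
jar ((0.8671262941313174, 0.26440025050696647), 0.3901496035081369) 10.917088
```

```bash
python3 -c "
from bench import ctrl
print(ctrl.hand_in())"
```

```text
the job is handed in; nothing more can be done
None
```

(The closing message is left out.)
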